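# Clear the flux bottle and clamp a circuit board gently in its holder

### The job

A flux bottle has been left standing on the bed of the circuit-board holder, in the way of its sliding jaw: lift it out and set it down upright on the cardboard mat, without tipping or dropping it. Then push the sliding jaw gently by its upright plate, without handling the board, until the board is pinched against the spring-loaded jaw and has pushed that jaw back by about 10 mm (at least 4, and never more than 18 or the board cracks), and leave it clamped like that. Leave the solder spool, the tin and the solder pump where they are.

Things in the scene. Friction and masses are not known exactly. Their poses are not given: they have to be found in the camera images.
- holder: Fixed circuit-board holder: a grey box 220 (x) by 380 (y) mm, from y = -200 to +180 mm of its origin, with a dark flat bed 40 mm above the bench. Origin at bench height; z up; its y axis is the clamping direction, from the sliding jaw to the spring-loaded jaw. A fixed back rail (190 by 14 mm, top 74 mm above the bench) stands at y = +165 mm.
- push_jaw: Sliding jaw: aluminium bar 200 (x) by 16 (y) mm on the bed, top 67 mm above the bench; at its middle an upright push plate 70 (x) by 12 (y) mm rises to 108 mm above the bench. Origin under the bar's middle, 40 mm above the bench; axes as the holder's. Clamping face 8 mm towards +y of it. Slides along the holder's y from -165 (open) to +25 mm; stays where left (7 N friction).
- push_plate (a point): Middle of the back face (the -y side, turned away from the board) of the sliding jaw's push plate, 95 mm above the bench; axes as the holder's. Push here towards the holder's +y.
- spring_jaw: Spring-loaded jaw: aluminium bar 200 by 16 mm, top 67 mm above the bench, with two sprung rods that come out behind the back rail as the jaw is pushed back. Origin under the bar's middle, 40 mm above the bench, at rest at y = +100 mm of the holder; axes as the holder's. Clamping face 8 mm towards -y of it. Pushes 1 N at rest, 3 N at 10 mm; stop at 24 mm.
- board: Loose green circuit board, 160 (x) by 100 (y) by 4 mm, 0.22 kg, lying flat on the bed between the jaws, with parts up to 29 mm above its face. Origin at the centre of its underside; x along its long side, roughly parallel to the jaws.
- bottle: Upright white plastic flux bottle, 138 mm tall: body 44 mm in diameter to 80 mm high, shoulder to a 26 mm neck, black cap 30 mm in diameter from 106 to 138 mm. Closed, about 0.14 kg. It stands on the bed between the sliding jaw and the board. Origin at the centre of its underside, z up.
- mat: Scorched cardboard mat fixed flat on the bench, 240 (x) by 220 (y) by 4 mm thick. Origin at the centre of its underside.
- spool: Bystander: metal solder spool standing upright, 60 mm in diameter, 55 mm tall. Origin at the centre of its underside.
- tin: Bystander: open aluminium tin with brass wool, 68 mm in diameter, 28 mm tall. Origin at the centre of its underside.
- pump: Bystander: blue solder pump lying on the bench, 160 mm long, 24 mm thick, along its x axis. Origin on the bench under its barrel.
Not all that is in view belongs to the job. Of the things like the bottle, leave any that is yellow; of the rest the larger one is meant.

How it is judged:
On the way, in this order (a step that is already met when the one before it is completed fails the run):
1. the bottle stands upright on the mat, let go (height (world z) of bottle below 0.01 m and angle between bottle's own z axis and vertical below 0.15 rad and x of bottle in the frame of mat between -0.115 and 0.115 m and y of bottle in the frame of mat between -0.105 and 0.105 m and linear speed of bottle below 0.03 m/s and contact force between bottle and the fingers below 0.2 N), for 0.2 s.
2. the board is pinched between the jaws, the spring-loaded jaw pushed back 4 to 18 mm (y of spring_jaw in the frame of holder between 0.104 and 0.118 m and contact force between each of push_jaw, spring_jaw and board above 0.4 N and angle between board's own z axis and vertical below 0.06 rad and linear speed of board below 0.02 m/s), for 0.2 s.
At the end, for the whole second after the job is handed in: The bottle stands upright (within 0.15 rad) and at rest on the mat, its axis at least about 5 mm inside the mat's edges; the board lies flat (within 0.06 rad) and still, pressed by both jaws (over 0.4 N each); the spring-loaded jaw is pushed back between 4 and 18 mm (all of step 1 and all of step 2); the robot touches nothing.
It fails at once if the spring-loaded jaw is pushed back more than 18 mm (y of spring_jaw in the frame of holder above 0.118 m).
It fails at once if a jaw strikes or presses the board with more than 12 N (contact force between any of push_jaw, spring_jaw and board above 12 N).
It fails at once if the robot presses on the board (over 3 N) (contact force between any of the fingers, the arm and board above 3 N).
It fails at once if the bottle is tipped more than 0.6 rad, or let go more than 15 mm above the mat (angle between bottle's own z axis and vertical above 0.6 rad or (horizontal distance between bottle and mat below 0.12 m and height (world z) of bottle above 0.019 m and contact force between bottle and the fingers below 0.05 N)).
It fails at once if the spool, the tin or the pump is moved more than 30 mm (distance of any of spool, tin, pump from where it was at the start of the episode above 0.03 m).
It also fails if it takes over 64 s, if anything falls off the work surface, if the arm or the gripper's body presses on something with over 40 N, if the wrist force passes 120 N, or if a joint passes its speed limit or range.

### The arm

A 7-joint arm with a two-finger parallel gripper is mounted at the origin on the work surface. World frame = base frame: x ahead of the robot, y to its left, z up, the work surface at z = 0. Lengths are in m, angles in rad, forces in N, time in s.
With the tool pointing down it reaches from about 0.425 to 0.825 m from the base axis. Payload 3.6 kg.
Tool frame: the origin (TCP) lies where the fingers leave the gripper's body, on its centre line; the fingertips stand 73 mm ahead of it and the grasp point (between the pads) lies 54 mm ahead of it; z points along the fingers, y is the line along which they close (so a half turn about z gives the same grasp; the last joint's range is limited). The gripper opens to 85 mm and grips with 20 to 120 N. Pads are 22 mm wide; open, the fingers measure 114 mm over their backs; the gripper's body (76 mm by 85 mm) begins 54 mm behind the grasp point. The pads swing forward as they close: fully open they stand 13 mm farther back than shut.
Start: joints at [1.089, 0.615, -0.013, 1.423, 0.008, 1.103, -0.04], TCP at [0.286, -0.584, 0.304] pointing down, gripper open.
Joint ranges: [-3.12, 3.12], [-0.3, 2.06], [-1.34, 1.32], [0.26, 2.42], [-1.36, 4.5], [0.01, 1.98], [-2.84, 2.84]. Speed limits (rad/s): [2.79, 2.79, 3.14, 3.14, 3.14, 3.14, 3.14].

### API

Orientations are given as a unit quaternion [x, y, z, w].
In Python, from station import arm, snapshot, camera_info, ticket gives the robot as it stands. Calls block until the motion is done:
- arm.movep(position, orientation): joint-space move of the TCP to a pose.
- arm.line_to(position, velocity=0.15, ori=None): straight line of the TCP; ori=None keeps the orientation; velocity is the mean speed in m/s.
- arm.move_j(angles): joint-space move.
- arm.move_gripper(opening, effort=None): opening from 0.0 (shut) to 1.0 (fully open); effort is the grip in N (None keeps the last); returns when the fingers have stopped.
- arm.pause(seconds).
- arm.ik(position, orientation): joint angles nearest the present ones, or None.
- snapshot(name): name is "side" or "top"; returns the picture (400x640x3 uint8, blue, green, red); there is no depth.
- camera_info(name): a dict with "fx", "fy", "cx", "cy" (pixels), "R" (3x3) and "t" (3): a world point X has camera coordinates R X + t. Camera axes: x right, y down, z forward; pixel columns grow to the right and rows downward; lengths in m; the calibration is good to about 2 mm. A picture is of the moment at which its call begins. camera_info takes no time and is no camera call.
A pose or a line that the arm cannot do raises arm.MotionError and nothing moves.
- ticket.finish_job(): hands the job in; it is judged then, once.
Readings, each from a call of its own:
- arm.read_time(): time.
- arm.read_joint_positions(): joint angles.
- arm.read_dq(): joint speeds.
- arm.read_effort(): joint torques, N m.
- arm.read_tool_pos(): TCP position.
- arm.read_eef_rot(): TCP orientation.
- arm.read_ft_force(): force on the tool from outside, world axes, zero at the start.
- arm.read_wrist_torque(): the same for the moment, N m.
- arm.read_opening(): opening from 0.0 (shut) to 1.0 (fully open).
- arm.read_finger_force(): force on a finger pad.
Only numpy, scipy, OpenCV 4.12 (cv2) and the standard library are available. Lean on these libraries where they do the work, as an engineer would, in place of code of your own. Each camera call takes 0.05 s, during which the arm holds its last target. There are 200 camera calls.

## Working session

There is one attempt and no reset: what is moved stays moved. The work goes in short steps, each a Python script; the robot and the scene stay as the last script left them, time stands still between calls to the robot, and variables do not carry over. Pictures are saved under pics/ and viewed, at most 10 in all, crops included, and the job is handed in when it is done.

```bash
mkdir -p pics; ls
python3 - <<'E'
from station import arm, snapshot, camera_info
import cv2,numpy as np
for n in("side","top"):
    i=snapshot(n);cv2.imwrite(f"pics/{n}0.png",i)
    c=camera_info(n);print(n,c["fx"],c["fy"],c["cx"],c["cy"],np.round(c["R"],4).tolist(),np.round(c["t"],4).tolist(),"pos",-np.array(c["R"]).T@np.array(c["t"]))
print(arm.read_time(),arm.read_tool_pos(),arm.read_eef_rot())
E
```

```text
pics
side 466.88538449118363 466.88538449118363 328.93961707264253 191.61191411368776 [[-0.9389, -0.3435, 0.0238], [-0.1888, 0.4559, -0.8697], [0.2879, -0.8211, -0.4929]] [0.597, 0.1944, 0.9745] pos [0.31665948 0.9165505  0.63523846]
top 492.3521676994742 492.3521676994742 317.00574718022756 203.6750174219606 [[0.0064, -0.9999, -0.0094], [-0.9944, -0.0053, -0.1057], [0.1057, 0.01, -0.9944]] [-0.0198, 0.6285, 1.1298] pos [ 0.50576965 -0.02769557  1.18968168]
0.1 [ 0.28589247 -0.58318477  0.30284572] [ 9.74138112e-01  2.25950431e-01 -2.77465296e-04 -1.12430648e-03]
```

View pics/side0.png

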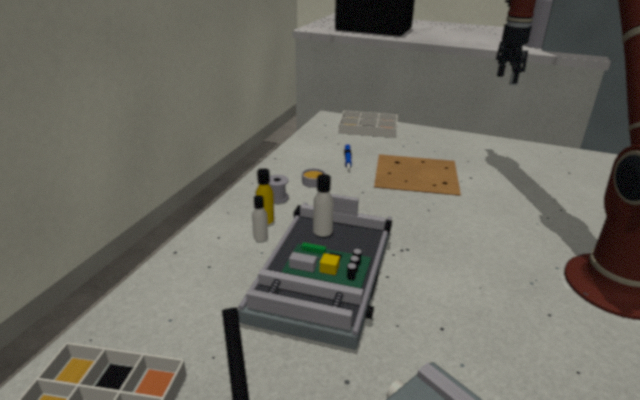

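View pics/top0.png

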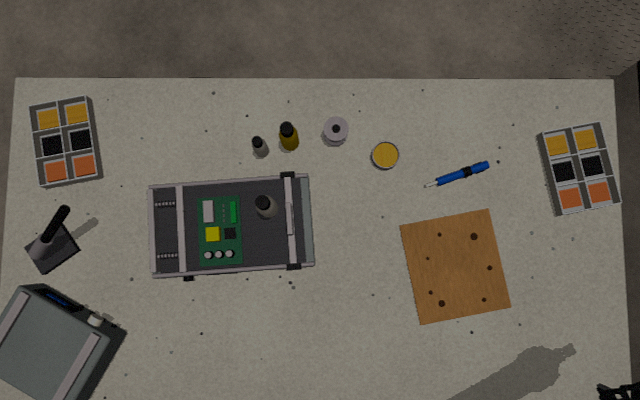

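Side view: the target white bottle (323,205), cap at (323,182), stands on the bed; yellow bottle (265,195) and small white one (260,220) are decoys; mat at (417,174). Top view: bottle (265,206), push jaw x≈291, spring jaw x≈180, mat centre (456,266). I zoom in on the holder in both views.

```bash
cat > h.py <<'E'
import numpy as np,cv2
from station import arm,snapshot,camera_info
C={n:camera_info(n) for n in("side","top")}
def ray(n,p):
    c=C[n];R=np.array(c["R"]);d=R.T@np.array([(p[0]-c["cx"])/c["fx"],(p[1]-c["cy"])/c["fy"],1]);return -R.T@np.array(c["t"]),d/np.linalg.norm(d)
def plane(n,p,z):
    o,d=ray(n,p);return o+d*(z-o[2])/d[2]
def tri(ps,pt):
    a,u=ray("side",ps);b,v=ray("top",pt)
    s=np.linalg.lstsq(np.c_[u,-v],b-a,rcond=None)[0];p,q=a+s[0]*u,b+s[1]*v
    return (p+q)/2,np.linalg.norm(p-q)
def proj(n,X):
    c=C[n];k=np.array(c["R"])@X+np.array(c["t"]);return np.array([c["fx"]*k[0]/k[2]+c["cx"],c["fy"]*k[1]/k[2]+c["cy"]])
E
python3 - <<'E'
from h import *
t=cv2.imread("pics/top0.png");s=cv2.imread("pics/side0.png")
a=cv2.resize(t[165:285,140:320],None,fx=4.4,fy=4.4,interpolation=cv2.INTER_CUBIC)
b=cv2.resize(s[165:350,235:405],None,fx=3.2,fy=3.2,interpolation=cv2.INTER_CUBIC)
cv2.imwrite("pics/a.png",a);cv2.imwrite("pics/b.png",b)
for n,im,z in(("top",t,.004),("side",s,.004)):
    hsv=cv2.cvtColor(im,cv2.COLOR_BGR2HSV)
    m=cv2.inRange(hsv,(8,110,90),(20,255,255));m=cv2.morphologyEx(m,cv2.MORPH_CLOSE,np.ones((7,7)))
    c=max(cv2.findContours(m,0,2)[0],key=cv2.contourArea)
    q=np.array([plane(n,p[0],z)[:2] for p in c],np.float32);r=cv2.minAreaRect(q);print(n,"mat",r)
    dk=cv2.inRange(hsv,(0,0,0),(180,255,60))
    for c in cv2.findContours(dk,0,2)[0]:
        if 15<cv2.contourArea(c)<900: print(n,"dark",cv2.boundingRect(c),cv2.contourArea(c))
E
```

```text
top mat ((0.48500970005989075, -0.34409916400909424), (0.23927684128284454, 0.21959719061851501), 11.345491409301758)
top dark (63, 332, 39, 68) 29.5
top dark (439, 301, 6, 6) 20.0
top dark (0, 291, 31, 57) 76.5
top dark (179, 275, 16, 6) 41.5
top dark (25, 240, 10, 12) 27.5
top dark (471, 233, 6, 7) 26.5
top dark (621, 189, 10, 18) 46.5
top dark (628, 186, 12, 20) 42.5
top dark (579, 183, 12, 26) 115.5
top dark (607, 177, 13, 26) 134.5
top dark (461, 166, 12, 12) 67.5
top dark (552, 161, 23, 21) 322.0
top dark (581, 155, 23, 22) 314.0
top dark (571, 155, 13, 26) 111.5
top dark (37, 155, 26, 30) 120.0
top dark (258, 151, 10, 6) 19.0
top dark (600, 150, 13, 25) 128.5
top dark (66, 149, 26, 30) 114.0
top dark (284, 139, 14, 11) 28.5
top dark (252, 136, 11, 12) 90.5
top dark (42, 135, 21, 21) 318.0
top dark (537, 133, 25, 83) 382.0
top dark (70, 129, 22, 22) 327.0
top dark (33, 129, 26, 29) 141.5
top dark (564, 128, 13, 26) 108.5
top dark (332, 125, 8, 8) 40.5
top dark (592, 123, 14, 25) 129.0
top dark (62, 123, 26, 29) 122.0
top dark (280, 122, 14, 16) 161.0
top dark (30, 102, 26, 29) 156.0
top dark (44, 97, 59, 91) 325.0
top dark (58, 97, 26, 29) 138.5
side mat ((0.4833754301071167, -0.33967286348342896), (0.23424288630485535, 0.21468937397003174), 11.188837051391602)
side dark (96, 364, 36, 25) 486.0
side dark (0, 357, 17, 16) 66.0
side dark (273, 280, 86, 46) 460.5
side dark (256, 280, 20, 12) 68.5
side dark (357, 269, 22, 72) 128.0
side dark (384, 220, 7, 15) 50.5
side dark (254, 196, 10, 13) 90.0
side dark (188, 187, 31, 26) 164.5
side dark (216, 177, 12, 8) 16.5
side dark (317, 174, 13, 18) 182.5
side dark (258, 169, 12, 16) 141.0
```

View pics/a.png

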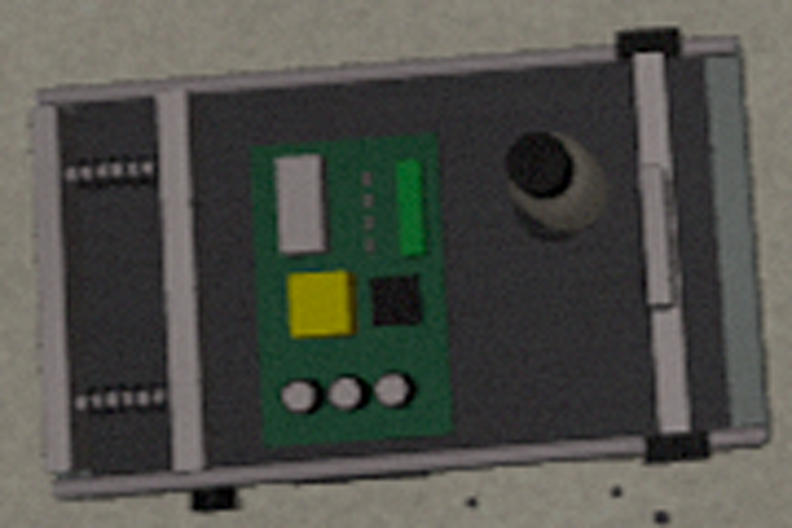

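View pics/b.png

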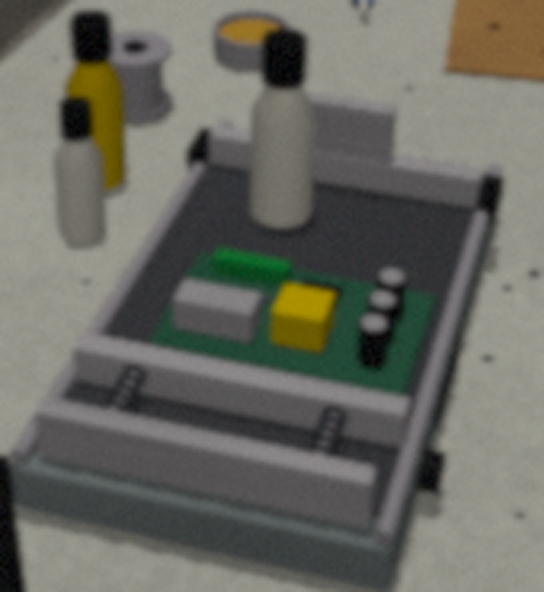

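Crop a (4.4x): cap top (540,163), push plate top corners (642,163),(650,307), bars straight and slightly rotated. Crop b (3.2x): cap top (285,40), plate top front corners (310,96),(395,107), bottle foot (281,226). Bottle is well clear of the board and of the jaw.

Run:
```python
from h import *
A=lambda x,y:(x/4.4+140-.4,y/4.4+165-.4)
B=lambda x,y:(x/3.2+235-.35,y/3.2+165-.35)
P=lambda k,v:print(k,np.round(v[0],4),"gap",round(v[1],4))
P("cap top",tri(B(285,38),A(540,163)))
P("plate +x",tri(B(310,96),A(642,163)));P("plate -x",tri(B(395,107),A(650,307)))
P("spring front +x",tri(B(78,340),A(157,95)))
P("board near corner",tri(B(432,297),A(452,430)))
print("cap@.178",plane("top",A(540,163),.178)[:2])
print("foot front side",plane("side",B(281,226),.04))
for k,p,z in(("plate F+",(642,163),.108),("plate F-",(650,307),.108),("plate B+",(663,163),.108),("plate B-",(672,305),.108),
 ("pbar F+",(635,55),.067),("pbar F-",(662,432),.067),("sbar clamp +",(188,92),.067),("sbar clamp-",(202,468),.067),("board+l",(250,145),.044),("board-l",(264,443),.044),
 ("board+r",(437,133),.044),("board-r",(452,430),.044),("cor",(740,40),.05),("cor",(768,440),.05),("cor",(55,492),.05),("cor",(40,92),.05)):
    print(k,np.round(plane("top",A(*p),z)[:2],4))
```

```text
cap top [0.617  0.0959 0.1764] gap 0.0
plate +x [0.6194 0.0513 0.1091] gap 0.011
plate -x [0.5523 0.0476 0.112 ] gap 0.0002
spring front +x [0.6637 0.31   0.0708] gap 0.0006
board near corner [0.4901 0.1561 0.0422] gap 0.0
cap@.178 [0.61688504 0.09566628]
foot front side [0.61007415 0.11509986 0.04      ]
plate F+ [0.6248 0.0529]
plate F- [0.5526 0.0479]
plate B+ [0.6249 0.0423]
plate B- [0.5536 0.037 ]
pbar F+ [0.6863 0.0604]
pbar F- [0.4901 0.0438]
sbar clamp + [0.6656 0.2947]
sbar clamp- [0.4701 0.2806]
board+l [0.6404 0.2671]
board-l [0.4827 0.2547]
board+r [0.6474 0.1673]
board-r [0.4901 0.1558]
cor [0.6974 0.0058]
cor [ 0.4861 -0.0106]
cor [0.4567 0.3618]
cor [0.6676 0.3787]
```

Heights agree with the text (cap 0.176, plate 0.109-0.112, board 0.042), and sizes match too. Holder yaw is ≈0.077. I check IK for the planned poses, then grasp.

```bash
cat >> h.py <<'E'
YAW=.077
def down(p): return [float(np.cos(p/2)),float(np.sin(p/2)),0.,0.]
HY=np.array([-np.sin(YAW),np.cos(YAW),0])
E
python3 - <<'E'
from h import *
for s in(1,-1):
    q=down(s*np.pi/2+YAW)
    for p in([.617,.0959,.34],[.617,.0959,.213],[.485,-.34,.34],[.485,-.34,.178],[.59,-.01,.158],[.577,.175,.158]):
        j=arm.ik(p,q);print(s,p,None if j is None else np.round(j,2))
E
```

```text
1 [0.617, 0.0959, 0.34] [ 0.1   0.58 -0.5   1.44  0.29  1.19 -0.36]
1 [0.617, 0.0959, 0.213] [ 0.04  0.7  -0.4   1.6   0.32  0.91 -0.39]
1 [0.485, -0.34, 0.34] [ 0.79  0.51 -0.34  1.54  0.18  1.12  0.48]
1 [0.485, -0.34, 0.178] [ 0.74  0.68 -0.27  1.73  0.25  0.76  0.43]
1 [0.59, -0.01, 0.158] [ 0.2   0.72 -0.36  1.75  0.35  0.74 -0.26]
1 [0.577, 0.175, 0.158] [-0.12  0.74 -0.36  1.71  0.35  0.76 -0.56]
-1 [0.617, 0.0959, 0.34] [ 0.38  0.78 -1.15  1.43  0.71  1.39  2.44]
-1 [0.617, 0.0959, 0.213] [ 0.39  0.94 -1.15  1.59  0.9   1.22  2.28]
-1 [0.485, -0.34, 0.34] [ 0.27  0.53  0.49  1.56 -0.27  1.13 -2.24]
-1 [0.485, -0.34, 0.178] [ 0.29  0.71  0.46  1.74 -0.43  0.79 -2.1 ]
-1 [0.59, -0.01, 0.158] [-0.29  0.74  0.45  1.76 -0.45  0.74 -2.67]
-1 [0.577, 0.175, 0.158] [ 0.27  1.01 -1.15  1.7   1.01  1.15  2.04]
```

Run:
```python
from h import *
q=down(np.pi/2+YAW)
arm.move_gripper(1.0)
arm.movep([.617,.0959,.33],q);print(arm.read_time())
arm.line_to([.617,.0959,.213],.12)
print(arm.read_time(),arm.read_tool_pos(),arm.read_ft_force())
arm.move_gripper(0.0,30)
print(arm.read_time(),arm.read_opening(),arm.read_finger_force(),arm.read_ft_force())
arm.line_to([.617,.0959,.233],.05)
print(arm.read_time(),arm.read_opening(),arm.read_finger_force(),arm.read_ft_force())
a=snapshot("top");b=snapshot("side")
a=cv2.resize(a[165:285,140:320],None,fx=2.2,fy=2.2);b=cv2.resize(b[100:300,255:405],None,fx=2,fy=2)
o=np.zeros((400,700,3),np.uint8);o[:a.shape[0],:a.shape[1]]=a;o[:,400:]=b;cv2.imwrite("pics/g1.png",o)
```

```text
2.9833
4.1083 [0.61752571 0.09613765 0.21391305] [ 0.45960213  0.72516252 -0.22733038]
4.6583 0.3468578490632971 29.771600682724966 [-0.57055046 -0.76686299  2.40578277]
5.2083 0.3408958863883191 29.704024656311958 [-0.82322165 -0.05319364 -2.50714164]
```

View pics/g1.png

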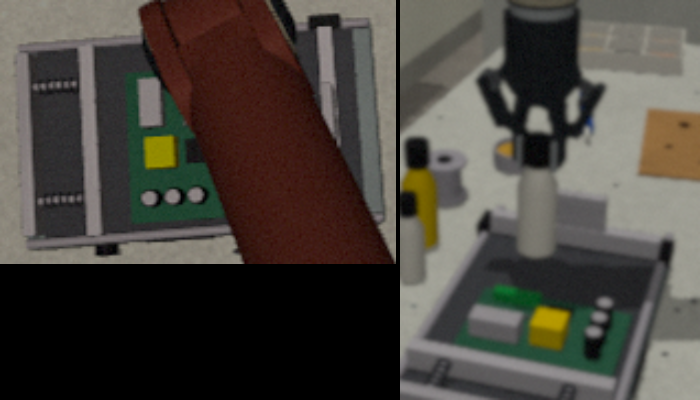

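The bottle is held upright by its cap (side crop, (537,150)-(537,255)) and lifted off the bed. Now I carry it to the mat.

Run:
```python
from h import *
x,y=.484,-.342
arm.line_to([.617,.0959,.34],.15)
arm.line_to([x,y,.34],.2)
arm.line_to([x,y,.19],.12)
arm.pause(.2);f0=arm.read_ft_force();z=.19;print(arm.read_time(),f0)
while z>.175:
    z-=.0015;arm.line_to([x,y,z],.03);f=arm.read_ft_force()
    if f[2]-f0[2]>2.5:break
print(arm.read_time(),z,arm.read_tool_pos(),f,arm.read_opening())
b=snapshot("side");cv2.imwrite("pics/p1.png",cv2.resize(b[60:220,310:510],None,fx=3,fy=3))
```

```text
10.2167 [-0.7965363  -0.35061485 -1.60560814]
12.4667 0.1765 [ 0.4843508  -0.34213907  0.17731853] [-0.70448263  0.65626992  4.20075721] 0.34098639856588087
```

View pics/p1.png

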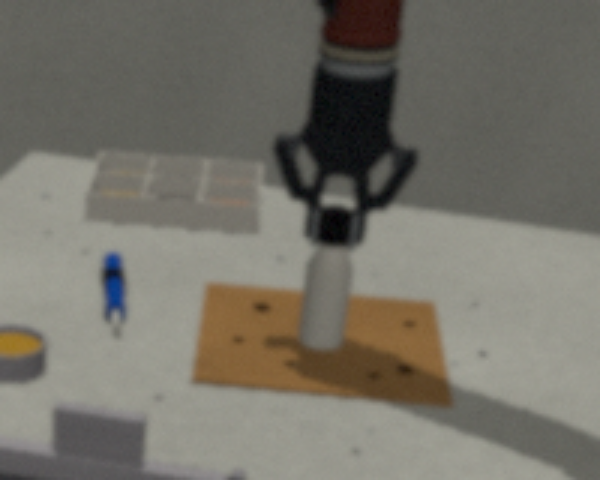

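The bottle stands on the mat with light contact. Release, retreat, close, and go behind the push plate.

Run:
```python
from h import *
x,y=.484,-.342
arm.move_gripper(1.0);arm.pause(.3)
arm.line_to([x,y,.3],.15);print(arm.read_time())
q=down(np.pi/2+YAW);P=np.array([.589,.039,0])-.05*HY
arm.move_gripper(0.0)
arm.movep([P[0],P[1],.26],q)
arm.line_to([P[0],P[1],.158],.12);arm.pause(.2)
f0=np.array(arm.read_ft_force());print(arm.read_time(),f0,arm.read_tool_pos())
d=0
while d<.055:
    d+=.002;p=P+d*HY;arm.line_to([p[0],p[1],.158],.03);f=(np.array(arm.read_ft_force())-f0)@HY
    if f<-3.5:break
tp=np.array(arm.read_tool_pos())
print(arm.read_time(),"contact d",d,f,tp,"gap to plate face",(np.array([.589,.039,0])-tp)@HY)
np.save("st.npy",np.r_[P,d,f0])
a=snapshot("top");b=snapshot("side")
o=np.zeros((480,800,3),np.uint8);a=cv2.resize(a[130:350,140:540],(400,220));o[:220,:400]=a;o[:,400:]=cv2.resize(b[110:350,225:425],(400,480));cv2.imwrite("pics/c1.png",o)
```

```text
14.3833
17.6667 [0.17286917 0.28075051 0.34281371] [ 0.59326862 -0.01080896  0.15884854]
23.1667 contact d 0.044000000000000025 -5.850573325170949 [0.58964881 0.03060872 0.15795766] gap to plate face 0.00841632390700139
```

View pics/c1.png

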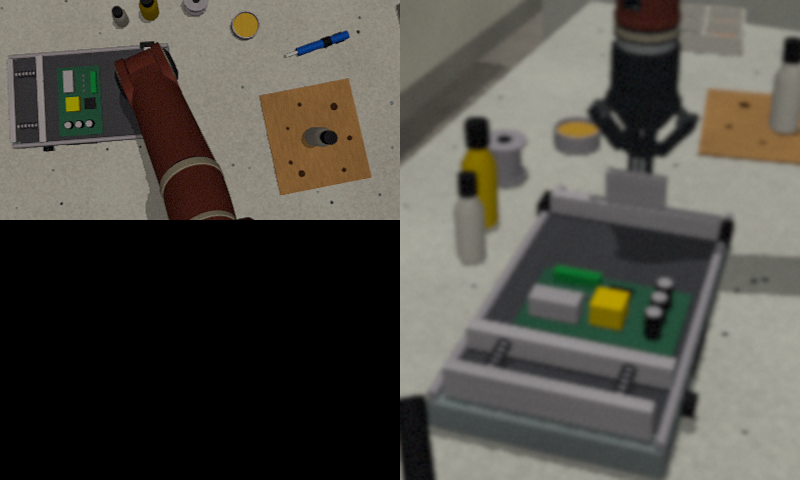

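The bottle is upright on the mat (top (320,138)), and the fingers are touching the plate's back (side (640,165)). I push to 102 mm at moderate speed, then in small steps while logging force and tracking the spring jaw in both views.

```bash
cat >> h.py <<'E'
def edge(name,img,z,p0):
    """sub-pixel position (m along HY) of the spring bar's rear top edge, from brightness along image lines"""
    g=cv2.GaussianBlur(cv2.cvtColor(img,cv2.COLOR_BGR2GRAY),(3,3),0).astype(np.float32)
    s=np.arange(-.012,.034,.0005);HX=np.array([HY[1],-HY[0],0]);acc=0
    for u in np.arange(-.05,.051,.004):
        if abs(abs(u)-.05)<.012: continue
        px=np.array([proj(name,p0+u*HX+k*HY) for k in s],np.float32)
        acc=acc+cv2.remap(g,px[:,:1],px[:,1:],cv2.INTER_LINEAR).ravel()
    d=np.abs(np.gradient(cv2.GaussianBlur(acc[None],(9,1),0).ravel()));i=int(d.argmax());w=slice(max(i-5,0),i+6)
    return 1000*float((s[w]*d[w]).sum()/d[w].sum())
S0=np.array([.5665,.3050,.067])
E
python3 - <<'E'
from h import *
st=np.load("st.npy");P,d0,f0=st[:3],st[3],st[4:]
t0=cv2.imread("pics/top0.png");s0=cv2.imread("pics/side0.png")
print("ref",edge("top",t0,.067,S0),edge("side",s0,.067,S0))
def go(d,v):
    p=P+d*HY;arm.line_to([p[0],p[1],.158],v);return (np.array(arm.read_ft_force())-f0)@HY
print(go(d0+.05,.04),go(d0+.098,.03),arm.read_time())
for k in np.arange(.100,.127,.002):
    f=go(d0+k,.02);t=snapshot("top");print(round(k*1000),round(f,2),round(((np.array(arm.read_tool_pos())-P)@HY-d0)*1000,1),round(edge("top",t,0,S0),2),round(edge("side",snapshot("side"),0,S0),2))
print(arm.read_time())
b=snapshot("side");cv2.imwrite("pics/d1.png",cv2.resize(b[180:350,225:425],(800,680))[:600])
E
```

```text
ref -1.5977751272577865 1.0203238901108216
-6.338870309097782 -7.489181451496348 26.4167
100 -6.63 96.7 -1.6 1.03
102 -5.52 98.7 -1.6 1.03
104 -6.86 100.7 -1.6 1.03
106 -7.18 102.7 -1.6 1.03
108 -7.51 104.7 -1.59 1.02
110 -7.17 106.6 -1.59 1.02
112 -7.41 108.2 -1.59 1.02
114 -8.54 109.9 -1.6 1.03
116 -7.5 111.8 -1.59 1.03
118 -7.95 113.8 -1.6 1.03
120 -8.18 115.8 -1.6 1.02
122 -7.62 117.8 -1.6 1.02
124 -8.29 119.8 -1.51 1.03
126 -7.99 121.8 -1.41 1.03
31.3167
```

View pics/d1.png

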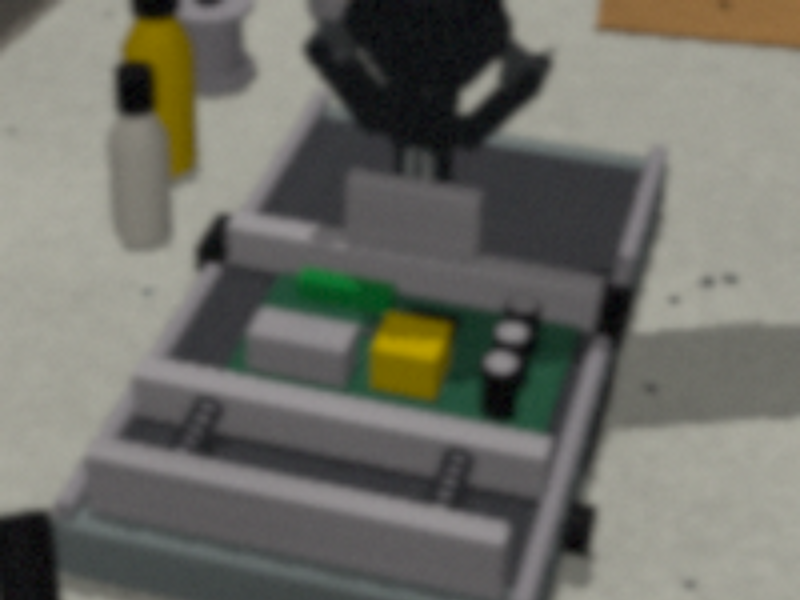

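The jaw has reached the board and is pushing it along (side crop, bar from (230,225) to (600,300)). The spring jaw is still at rest, so I continue in small steps, stopping on measured displacement.

Run:
```python
from h import *
st=np.load("st.npy");P,d0,f0=st[:3],st[3],st[4:]
k=.126
while k<.1445:
    k+=.0015;p=P+(d0+k)*HY;arm.line_to([p[0],p[1],.158],.015)
    f=(np.array(arm.read_ft_force())-f0)@HY
    e=[edge("top",snapshot("top"),0,S0)+1.6,edge("side",snapshot("side"),0,S0)-1.02]
    print(round(k*1000,1),round(f,2),round(((np.array(arm.read_tool_pos())-P)@HY-d0)*1000,1),np.round(e,2))
    if max(e)>5.5:break
print(arm.read_time());np.save("k.npy",k)
```

```text
127.5 -7.69 123.2 [0.13 0.01]
129.0 -8.39 124.7 [0.06 0.01]
130.5 -8.32 126.2 [0.01 0.01]
132.0 -8.58 127.7 [0.06 0.02]
133.5 -8.56 129.2 [0.07 0.01]
135.0 -8.28 130.7 [0.09 0.  ]
136.5 -7.93 132.2 [ 0.11 -0.01]
138.0 -9.32 133.3 [0.65 0.52]
139.5 -9.79 134.3 [1.6  1.51]
141.0 -9.98 135.5 [2.72 2.52]
142.5 -10.46 136.8 [4.1  3.97]
144.0 -10.59 138.1 [  5.21 -10.52]
145.5 -11.23 139.3 [ 6.55 -9.88]
35.9167
```

Pinch began at about 132.8 mm of travel, and both the views and the TCP agree on 6.5 mm now. I add 3 mm more, then back off.

Run:
```python
from h import *
st=np.load("st.npy");P,d0,f0=st[:3],st[3],st[4:];k=float(np.load("k.npy"))
T=lambda:((np.array(arm.read_tool_pos())-P)@HY-d0)*1000
while k<.1495:
    k+=.001;p=P+(d0+k)*HY;arm.line_to([p[0],p[1],.158],.012)
    e=edge("top",snapshot("top"),0,S0)+1.6;print(round(k*1000,1),round((np.array(arm.read_ft_force())-f0)@HY,2),round(T(),1),round(e,2))
    if e>9.3 or T()>142.3:break
arm.pause(.3)
p=P+(d0+k-.04)*HY;arm.line_to([p[0],p[1],.158],.04);arm.line_to([p[0],p[1],.3],.12)
arm.pause(.5);t=snapshot("top");s=snapshot("side");print(arm.read_time(),edge("top",t,0,S0)+1.6,arm.read_ft_force())
o=np.zeros((480,800,3),np.uint8);o[:220,:400]=t[130:350,140:540];o[:,400:]=cv2.resize(s[110:350,225:425],(400,480));o[230:470,:400]=cv2.resize(t[165:285,140:340],(400,240));cv2.imwrite("pics/e1.png",o)
```

```text
146.5 -11.65 140.1 7.13
147.5 -11.58 140.9 8.5
148.5 -10.86 141.7 8.95
149.5 -12.29 142.6 9.7
40.5 3.468020762257972 [-0.73269061  0.5479388  -0.8255336 ]
```

View pics/e1.png

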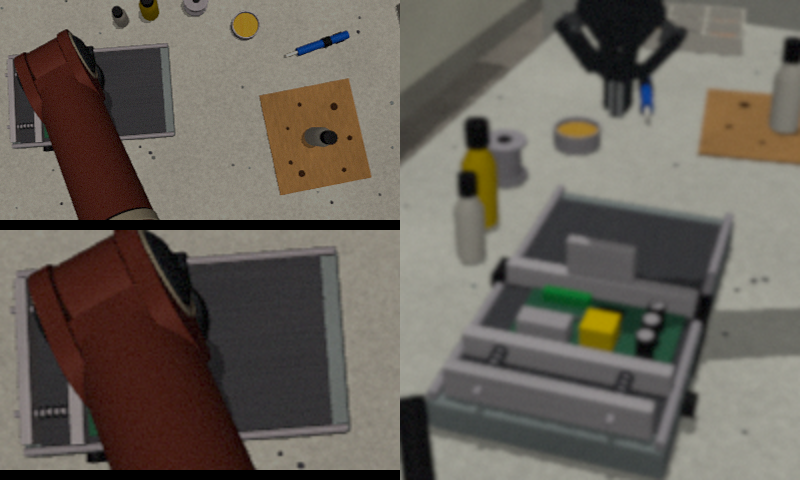

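The final top reading is spoiled because the arm covers the jaw. The side crop shows the board between the jaws and the rods poking out at (477,388) and (610,418). I move the arm clear and re-measure.

Run:
```python
from h import *
arm.line_to([.55,-.12,.36],.2);arm.pause(.3)
t=snapshot("top");s=snapshot("side");print(arm.read_time(),edge("top",t,0,S0)+1.6,edge("side",s,0,S0)-1.02)
cv2.imwrite("pics/f1.png",np.hstack([cv2.resize(t[165:285,140:260],(400,400)),cv2.resize(s[200:350,235:385],(400,400))]))
```

```text
42.4 -5.844506614432211 -7.026196738056422
```

View pics/f1.png

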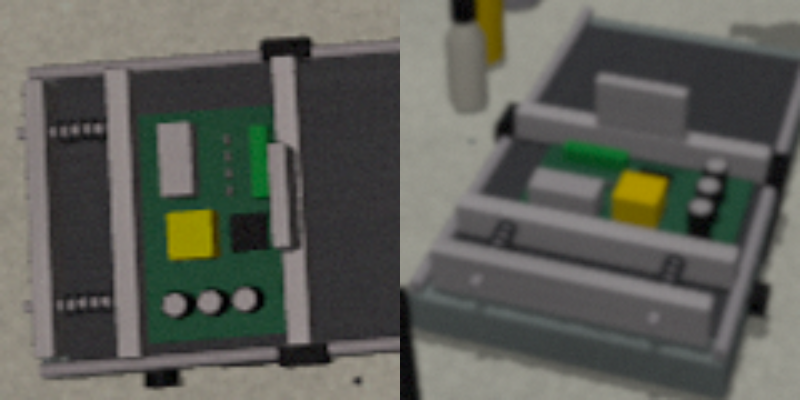

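The board is flat between both bars, and the bar's front edge has shifted about 3.5 px (≈8 mm). The tracker locked onto the other bar edge, so I re-measure using the signed rear-edge gradient.

```bash
sed -i 's/d=np.abs(np.gradient(\(.*\)));i=int/d=np.maximum(-np.gradient(\1),0);i=int/' h.py; grep -n maximum h.py
python3 - <<'E'
from h import *
t=snapshot("top")
S1=S0+.006*HY
print(edge("top",cv2.imread("pics/top0.png"),0,S0),edge("top",t,0,S1)+6)
E
```

```text
25:    d=np.maximum(-np.gradient(cv2.GaussianBlur(acc[None],(9,1),0).ravel()),0);i=int(d.argmax());w=slice(max(i-5,0),i+6)
-1.5977751272577865 7.934264951082859
```

The rear edge moved 9.5 mm, matching the pushed value. The bottle is on the mat and the robot is clear, so I hand in.

```bash
python3 -c "
from station import ticket
print(ticket.finish_job())"
```

```text
the job is handed in; nothing more can be done
None
```

I handed the job in at about 42 s of the 64 s allowed: the bottle stands upright on the mat, and the board is clamped with the spring-loaded jaw pushed back about 9.5 mm; no verdict was returned.

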